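# Clamp a tile in the drilling jig to the first slip of the clutch handle

### The job

Get the white tile ready for drilling: slide it along the jig board until it is flush against both aluminium fences, then wind the orange T-handle clockwise (seen from above) to bring the clamp foot down on it until the handle's slip clutch first gives, and stop there - it must have slipped visibly, but by less than an eighth of a turn. Leave the jar, the float and the pry bar alone.

Things in the scene. Friction and masses are not known exactly. Their poses are not given: they have to be found in the camera images.
- jig: Drilling jig, fixed: plywood board 18 mm thick, from x = -130 to 165 and y = -140 to 140 mm in its frame, origin at the height of the worktop, +x away from the robot (yaw within 0.35 rad). Two aluminium fences stand on it, 20 mm wide, 14 mm high: the far one with its inner face at jig x = 105 (y -100 to 110), the left one with its inner face at jig y = 90 (x -85 to 105).
- tile: White ceramic tile 150 x 150 x 10 mm, 0.42 kg, loose, flat on the board (board top 18 mm above the worktop); origin at its centre, half-way up; x, y along its edges. Starts 25 to 55 mm short of the far fence, 15 to 35 mm short of the left one, a little turned; slides at 3 to 6 N, swings flush at 10 to 18 N. Flush with both fences its centre is at jig x = 30, y = 15 mm. Pencil cross marks the hole.
- boss (a point): Axis of the clamp screw on top of its boss (32 mm in diameter), 76 mm above the worktop, at jig x = 65, y = 20 mm. A blue arm 26 mm wide, 56 to 70 mm above the worktop, runs from here along jig +x to a post behind the far fence. Fixed.
- clamp_foot: Round rubber-faced clamp foot, 28 mm in diameter, at the lower end of the clamp screw; origin at the centre of its underside. It moves only up and down; starts 3 to 8.5 mm above the level of the tile's top (28 mm above the worktop). Winding the T-handle clockwise lowers it 8 mm a turn; it stays where it is left.
- handle (a point): Centre of the orange T-handle on the screw: a bar 100 mm long (along this point's x), 10 thick, 14 high (7 above, 7 below this point), hub 30 mm in diameter. 6 mm under the bar: a steel collar 48 mm in diameter that turns with the screw. Sinks with the foot (73 mm above its underside). Either end can be pushed round; winding takes 0.06 N m, the clutch slips at 0.1 N m (2.6 N at 38 mm).
- clutch (a joint): Slip of the T-handle on the collar and screw below it, rad; 0 at the start, growing as the handle slips clockwise; does not spring back. Stays near 0 while the screw turns along, grows once the foot presses hard on the tile, up to half a turn after first touch. Seen as the white line on the hub parting from the white line on the collar (in line at the start).
- jar_mid (a point): Clear glass jar of coloured tile spacers with a metal lid, 74 mm in diameter, 100 mm high, standing beside the jig; this point on its axis, half-way up. Bystander.
- float: Grey hard silicone float, sole 240 x 90 mm (along its x, y), 73 mm high with its black handle, lying sole down beside the jig; origin at the centre of its underside. Bystander.
- pry_bar: Chrome pry bar, about 280 mm long (along its x), 26 mm wide, 7 mm thick with a 38 mm high hooked end at -x, lying in front of the jig; origin under the middle. Bystander.
Things that resemble listed ones, but are neither listed nor needed, are in the scene too. What is meant by the tile is not black, blue or red, and is the larger of those in its own colour.

How it is judged (in metres and radians):
On the way, in this order (a step that is already met when the one before it is completed fails the run):
1. the tile lies flush against both fences, the foot not yet on it (x of tile in the frame of jig above 0.0275 m and y of tile in the frame of jig above 0.0125 m and angle between the x axis of tile and the x axis of jig, either way round below 0.035 rad and contact force between clamp_foot and tile below 1 N and value of joint clutch below 0.1 rad), for 0.2 s.
2. the foot holds the tile and the clutch has slipped (contact force between clamp_foot and tile above 12 N and value of joint clutch above 0.12 rad), for 0.2 s.
At the end, for the whole second after the job is handed in: The tile is flush against both fences (gap under 2.5 mm, square within 2 degrees), the clamp foot presses on it with over 12 N, the clutch has slipped by more than 0.12 rad (7 degrees) and less than 0.79 rad (an eighth of a turn), and all is at rest (all of step 2 and x of tile in the frame of jig above 0.0275 m and y of tile in the frame of jig above 0.0125 m and angle between the x axis of tile and the x axis of jig, either way round below 0.035 rad and value of joint clutch below 0.79 rad and velocity of joint clutch below 0.1 rad/s and linear speed of tile below 0.01 m/s); the robot touches nothing.
It fails at once if the clutch slips on past an eighth of a turn (value of joint clutch above 0.79 rad).
It fails at once if the tile is lifted off the board rather than slid (height (world z) of tile above 0.04 m).
It fails at once if the jar is moved by more than 15 mm (distance of jar_mid from where it was at the start of the episode above 0.015 m).
It fails at once if the float is moved by more than 15 mm (distance of float from where it was at the start of the episode above 0.015 m).
It fails at once if the pry bar is moved by more than 15 mm (distance of pry_bar from where it was at the start of the episode above 0.015 m).
It also fails if it takes over 72 s, if anything falls off the work surface, if the arm or the gripper's body presses on something with over 40 N, if the wrist force passes 120 N, or if a joint passes its speed limit or range.

### The arm

A 6-joint arm with a two-finger parallel gripper is mounted at the origin on the work surface. World frame = base frame: x ahead of the robot, y to its left, z up, the work surface at z = 0. Lengths are in mm, angles in rad, forces in N, time in s.
With the tool pointing down it reaches from about 400 to 925 mm from the base axis. Payload 12.5 kg.
Tool frame: the origin (TCP) lies midway between the tips of the shut fingers; the grasp point (between the pads) lies 19 mm behind it (env.grip_depth is the distance from the TCP to the grasp point, in mm); z points along the fingers, y is the line along which they close (so a half turn about z gives the same grasp; the last joint's range is limited). The gripper opens to 95 mm and grips with 3 to 60 N. Pads are 20 mm wide; open, the fingers measure 119 mm over their backs; the gripper's body (75 mm by 180 mm) begins 59 mm behind the grasp point.
Start: joints at [-1.349, 0.491, 1.559, -0, 1.092, -0.106], TCP at [201.249, -591.731, 214.661] pointing down, gripper open.
Joint ranges: [-3.1, 3.1], [-0.84, 2.19], [0.05, 2.79], [-1.13, 4.28], [0.06, 2.93], [-2.69, 2.69]. Speed limits (rad/s): [2.22, 2.22, 2.79, 3.14, 3.14, 3.14].

### API

Orientations are given as [roll, pitch, yaw] about the fixed x, y, z axes, in that order (R = Rz(yaw) Ry(pitch) Rx(roll)).
In Python, from cell import monitor, viewer, order, env gives the robot as it stands.
- The arm moves only by the tool move_arm, never from a script. Its argument "moves" is one flat list of numbers, 4 for each row, row after row: the shift along the tool's x, y, z normalised to -1 to 1, where 1 is 0.15 m, then the turn about the tool's z normalised to -1 to 1, where 1 is pi/2 rad. A call has 1 to 10 rows; each row shifts and turns the commanded pose from where the row before left it, along the tool's axes as they then stand; what a row does not reach is not made up. A row lasts 1/8 s, in which the tool goes at most 62.5 mm and 10.7 degrees, less where a joint would pass 70% of its speed; a pose out of reach is approached as far as the arm can. A call with a number of a shift or a turn outside -1 to 1 is refused whole. A call with a gripper value outside its range is refused whole. "claw" is the finger opening in mm, from 0 to 95.1, set as the call begins (left out, the last holds). The fingers move at their own pace and stop on an object; the grip force is fixed at half the most. Time passes only in rows, so rows that do not move let the fingers close. It gives the time, the measured TCP pose, the force, the opening and the grip force at its end, in the units of the state.
- monitor.state(): the state, without advancing time (a new reading comes with each control period).
- viewer.read_camera(name): name is "scene" or "top" or "wrist"; returns the picture (420x560x3 uint8, red, green, blue); there is no depth.
- viewer.camera_info(name): a dict with "K" (3x3 intrinsics, pixels), "dist_coeffs" ([k1, k2, p1, p2, k3] as OpenCV has them; the pictures are not rectified), "camera_from_world" (4x4, takes a point from world to camera coordinates). Camera axes: x right, y down, z forward; pixel columns grow to the right and rows downward; lengths in mm; the calibration is good to about 2 mm. A picture is of the moment at which its call begins: read the wrist's pose just before it. camera_info takes no time and is no camera call; for the wrist camera it gives the pose at the moment of the call.
- order.job_done(): hands the job in; it is judged then, once.
The state is a dict: "t": time; "joints": joint angles; "qvel": joint speeds; "tau": joint torques, N m; "eef_pos": TCP position; "tcp_rot": TCP orientation; "ft_force": force on the tool from outside, world axes, zero at the start; "moment": the same for the moment, N m; "opening": opening from 0.0 (shut) to 1.0 (fully open); "grip_force": force on a finger pad.
Only numpy, scipy, OpenCV 4.12 (cv2) and the standard library are available. Lean on these libraries where they do the work, as an engineer would, in place of code of your own. Each camera call takes 0.05 s, during which the arm holds its last target. There are 200 camera calls.

## Working session

There is one attempt and no reset: what is moved stays moved. The work goes in short steps, Python scripts to look and compute and a tool call to move; the robot and the scene stay as the last step left them, time stands still between calls to the robot, and variables do not carry over. Pictures are saved under pics/ and viewed, at most 10 in all, crops included, and the job is handed in when it is done.

Besides the shell and the picture viewer there is one more tool, called after "Request:" in YAML: its name, and indented under it one key for each argument. move_arm: Moves the arm, as the interface text tells. Scaled input: -1 to 1 covers 0.15 m each way for a shift and pi/2 rad each way for a turn. Its arguments: {"type":"object","properties":{"moves":{"type":"array"},"claw":{"type":"number"}},"required":["moves"]}

```bash
mkdir -p pics; ls; python3 - <<'E'
from cell import monitor, viewer, order, env
import cv2,numpy as np
s=monitor.state();print(s)
ims=[]
for n in("top","scene"):
    im=viewer.read_camera(n);cv2.imwrite(f"pics/{n}0.png",im[:,:,::-1])
    i=viewer.camera_info(n);print(n,np.array(i["K"]).tolist(),i["dist_coeffs"],np.round(i["camera_from_world"],3).tolist())
E
```

```text
pics
{'t': 0.0, 'joints': array([-1.34859677e+00,  4.91564593e-01,  1.55946399e+00, -1.40757602e-05,
        1.09171269e+00, -1.05626491e-01]), 'qvel': array([ 1.27506712e-03,  3.30175047e-04,  4.18127027e-04, -8.68186600e-05,
       -1.07911898e-04, -1.93485119e-04]), 'tau': array([-1.10864858e-03, -6.12646508e+01, -2.58180857e+01,  6.92177704e-02,
        4.82050551e-02, -7.50116214e-05]), 'eef_pos': array([ 201.1871069 , -591.46436374,  214.05362058]), 'tcp_rot': array([-3.14044912e+00, -1.08685429e-04,  3.27832479e-01]), 'ft_force': array([0.38914914, 0.40475912, 0.37132147]), 'moment': array([-0.00391968, -0.00259938,  0.0164441 ]), 'grip_force': 0.0, 'opening': 1.0021361917266498}
top [[531.0622898188693, 0.0, 273.5169980734413], [0.0, 531.0622898188693, 208.09588929634924], [0.0, 0.0, 1.0]] [-0.01718849  0.          0.          0.          0.        ] [[-0.011, -1.0, -0.006, 60.144], [-0.998, 0.012, -0.067, 507.781], [0.068, 0.005, -0.998, 1595.987], [0.0, 0.0, 0.0, 1.0]]
scene [[414.58023656965344, 0.0, 282.7715015327305], [0.0, 414.58023656965344, 211.3018382279408], [0.0, 0.0, 1.0]] [0.01494797 0.         0.         0.         0.        ] [[-0.092, 0.996, -0.012, 2.292], [0.706, 0.057, -0.706, -317.161], [-0.702, -0.073, -0.708, 1674.902], [0.0, 0.0, 0.0, 1.0]]
```

View pics/top0.png

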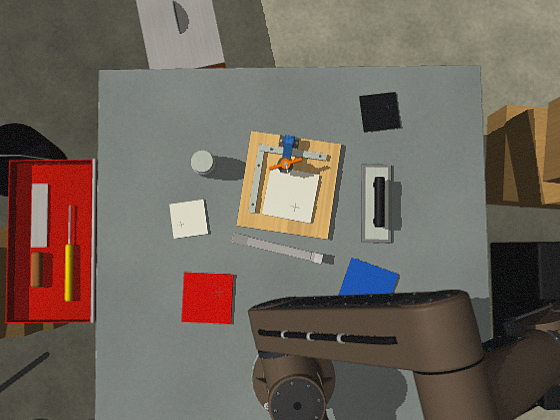

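View pics/scene0.png

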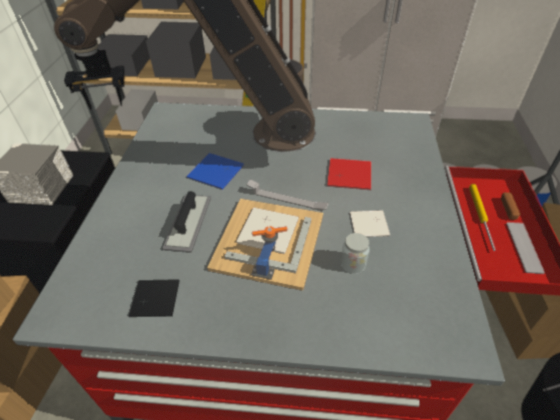

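Candidates for the tile: the white one on the jig at top (292,197), a smaller white one at (188,218), black at (380,112), blue at (370,278) and red at (208,298). I choose the white one on the jig, which is the larger of the two white ones. Next I'll measure it and check it in a close crop.

```bash
cat > h.py <<'E'
from cell import monitor, viewer, order, env
import cv2,numpy as np
def cast(info,uv,z):
    K=np.array(info["K"]);T=np.array(info["camera_from_world"])
    p=cv2.undistortPoints(np.array(uv,float).reshape(-1,1,2),K,np.array(info["dist_coeffs"])).reshape(-1,2)
    d=np.c_[p,np.ones(len(p))]@T[:3,:3]; c=-T[:3,:3].T@T[:3,3]
    return (c+d*((z-c[2])/d[:,2])[:,None])[:,:2]
def proj(info,P):
    T=np.array(info["camera_from_world"]);r,_=cv2.Rodrigues(T[:3,:3])
    return cv2.projectPoints(np.array(P,float).reshape(-1,1,3),r,T[:3,3],np.array(info["K"]),np.array(info["dist_coeffs"]))[0].reshape(-1,2)
def big(mask,near=None):
    cs=cv2.findContours(mask.astype(np.uint8),cv2.RETR_EXTERNAL,cv2.CHAIN_APPROX_NONE)[0]
    return max(cs,key=cv2.contourArea).reshape(-1,2)
E
python3 - <<'E'
from h import *
im=cv2.imread("pics/top0.png");i=viewer.camera_info("top")
hsv=cv2.cvtColor(im,cv2.COLOR_BGR2HSV);H,S,V=cv2.split(hsv)
roi=np.zeros(H.shape,bool);roi[120:250,225:355]=1
def rect(m,z,n):
    c=big(m&roi);r=cv2.minAreaRect(cast(i,c,z).astype(np.float32));print(n,r,np.degrees(0), cv2.boundingRect(c.astype(np.int32)))
    return r
rect((H>8)&(H<28)&(S>60),18,"board")
rect((S<45)&(V>205),28,"tile")
o=(H<14)&(S>190)&(V>120)&roi
c=big(o);r=cv2.minAreaRect(cast(i,c,107).astype(np.float32));print("handle",r)
cv2.imwrite("pics/crop0.png",cv2.resize(im[110:260,150:400],None,fx=3.2,fy=3.2,interpolation=cv2.INTER_CUBIC))
E
```

```text
board ((580.5977783203125, 7.4301605224609375), (279.94525146484375, 295.7767028808594), 80.81666564941406) 0.0 (237, 131, 104, 109)
tile ((548.8974609375, 3.5304412841796875), (148.40618896484375, 147.17550659179688), 78.4761734008789) 0.0 (262, 169, 57, 53)
handle ((623.2808227539062, 11.530356407165527), (6.456067085266113, 3.895017385482788), 62.53908157348633)
```

View pics/crop0.png

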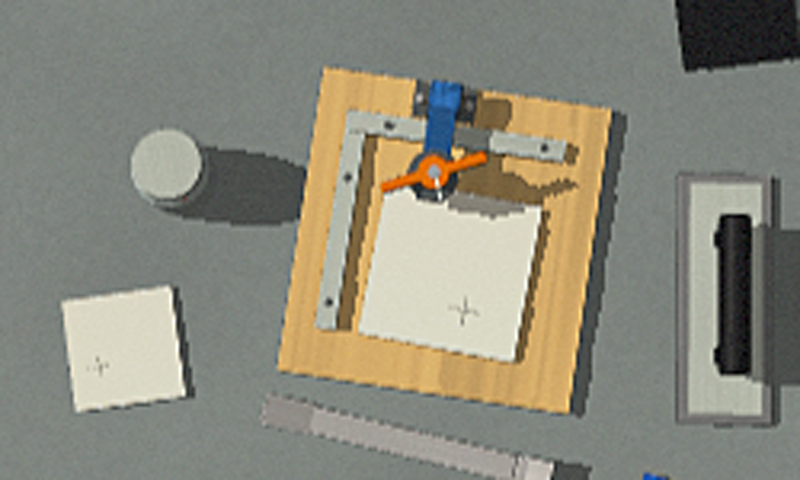

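The crop shows the larger white tile with a pencil cross at (465,310), clear of the L-shaped fences. The orange T-handle is at (434,172) with its bar running from (380,186) to (487,157). The smaller white tile lies off the jig at (125,350).

The fit gives the jig origin at about (563, 10) with yaw -0.160. The tile is at about jig (-13, -9), so it has to travel 43 mm in x and 24 mm in y, within the stated limits. I'll push it with open fingers so it stays square.

```bash
cat >> h.py <<'E'
JO=np.array([563.3,10.2]);JY=-0.160
def J(x,y):
    c,s=np.cos(JY),np.sin(JY);return JO+[c*x-s*y,s*x+c*y]
def toJ(p):
    c,s=np.cos(JY),np.sin(JY);d=np.array(p)-JO;return np.array([c*d[0]+s*d[1],-s*d[0]+c*d[1]])
def plan(way,start=None,dec=3):
    """way: list of (x,y,z,yaw,rows); print rows in tool units"""
    s=monitor.state()
    p,y=(np.array(s["eef_pos"]),s["tcp_rot"][2]) if start is None else (np.array(start[:3],float),start[3])
    out=[]
    for x,yy,z,yw,n in way:
        for k in range(n):
            d=(np.array([x,yy,z])-p)/(n-k);t=(yw-y)/(n-k)
            c,sn=np.cos(y),np.sin(y)
            r=[(c*d[0]+sn*d[1])/150,(sn*d[0]-c*d[1])/150,-d[2]/150,-t/(np.pi/2)]
            r=[round(float(v),dec) for v in r];out.append(r)
            p=p+[150*(c*r[0]+sn*r[1]),150*(sn*r[0]-c*r[1]),-150*r[2]];y-=r[3]*np.pi/2
    print([v for r in out for v in r],"end",np.round(p,1),round(y,3))
E
python3 - <<'E'
from h import *
i=viewer.camera_info("top")
print(toJ(cast(i,[[285.6,163.75]],114)[0]), J(65,20))
plan([(400,-400,205,.2,5),(*J(-113,-9),150,JY,10),(*J(-113,-9),22,JY,5)])
E
```

```text
[63.79663161 17.80959367] [630.65613755  19.58886224]
[0.333, -0.156, 0.012, 0.016, 0.329, -0.165, 0.012, 0.016, 0.325, -0.173, 0.012, 0.016, 0.32, -0.181, 0.013, 0.017, 0.316, -0.19, 0.012, 0.016, 0.089, -0.267, 0.037, 0.023, 0.079, -0.27, 0.037, 0.023, 0.069, -0.273, 0.037, 0.023, 0.059, -0.275, 0.037, 0.023, 0.049, -0.277, 0.036, 0.023, 0.039, -0.279, 0.037, 0.023, 0.029, -0.28, 0.036, 0.023, 0.019, -0.281, 0.037, 0.023, 0.008, -0.282, 0.036, 0.023, -0.001, -0.281, 0.037, 0.023, -0.0, -0.0, 0.171, -0.0, -0.0, -0.0, 0.171, -0.0, -0.0, -0.0, 0.17, -0.0, -0.0, -0.0, 0.171, -0.0, -0.0, -0.0, 0.17, -0.0] end [450.3  19.2  22. ] -0.161
```

Request:
move_arm:
  moves: [0.333,-0.156,0.012,0.016,0.329,-0.165,0.012,0.016,0.325,-0.173,0.012,0.016,0.32,-0.181,0.013,0.017,0.316,-0.19,0.012,0.016,0.089,-0.267,0.037,0.023,0.079,-0.27,0.037,0.023,0.069,-0.273,0.037,0.023,0.059,-0.275,0.037,0.023,0.049,-0.277,0.036,0.023]
  claw: 80

```text
t: 1.35
eef_pos: [425.2, -189.3, 177.6]
tcp_rot: [-3.142, 0.0, 0.019]
ft_force: [1.2, -0.2, 0.2]
opening: 0.839
grip_force: 0.0
```

Request:
move_arm:
  moves: [0.039,-0.279,0.037,0.023,0.029,-0.28,0.036,0.023,0.019,-0.281,0.037,0.023,0.008,-0.282,0.036,0.023,0,-0.281,0.037,0.023,0,0,0,0]

```text
t: 2.1
eef_pos: [450.3, 21.0, 150.0]
tcp_rot: [3.142, 0.001, -0.158]
ft_force: [-0.6, -0.3, 0.5]
opening: 0.843
grip_force: 0.0
```

```bash
python3 - <<'E'
from h import *
im=viewer.read_camera("wrist");cv2.imwrite("pics/w1.png",im[:,:,::-1])
plan([(*J(-113,-9),22,JY,4)])
i=viewer.camera_info("wrist");print(proj(i,[[*J(65,20),110],[*J(-13,-9),28]]))
E
```

```text
[0.0, 0.001, 0.214, 0.0, 0.0, 0.001, 0.213, 0.0, 0.0, 0.001, 0.214, 0.001, 0.0, 0.001, 0.213, 0.0] end [450.2  19.3  22.1] -0.159
[[230.87383446 -77.12776571]
 [284.66732887  92.55649373]]
```

View pics/w1.png

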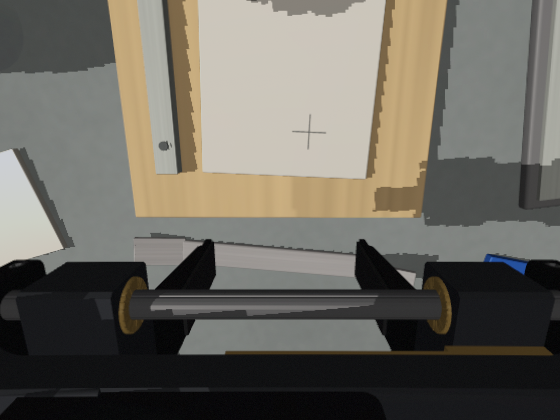

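The wrist view shows the tile's near edge from (202,172) to (365,179), the board's near edge at row 216, and the left fence's end at (165,172). I'll cross-check these before going down.

```bash
python3 - <<'E'
from h import *
i=viewer.camera_info("wrist")
for n,u,z in(("board",[[135,217],[424,217]],18),("tile",[[202,172],[366,179]],28),("fence inner top end",[[179,172]],32),("bar",[[135,240],[415,270]],5)):
    print(n,[np.round(toJ(p),1).tolist() for p in cast(i,u,z)])
E
```

```text
board [[-126.2, 136.2], [-126.0, -144.6]]
tile [[-80.8, 65.8], [-87.0, -83.2]]
fence inner top end [[-80.3, 85.3]]
bar [[-154.8, 145.4], [-188.4, -147.6]]
```

Request:
move_arm:
  moves: [0,0.01,0.2,0,0,0,0.2,0,0,0,0.2,0,0,0,0.2,0,0,0,0.05,0,0,0,0,0]

```text
t: 2.9
eef_pos: [450.4, 16.9, 23.1]
tcp_rot: [3.141, 0.0, -0.161]
ft_force: [-1.1, 0.5, -0.0]
opening: 0.847
grip_force: 0.0
```

Request:
move_arm:
  moves: [0.05,0,0,0,0.05,0,0,0,0.05,0,0,0,0.05,0,0,0,0.05,0,0,0,0,0,0,0]

```text
t: 3.65
eef_pos: [488.0, 11.5, 23.1]
tcp_rot: [3.142, -0.001, -0.16]
ft_force: [-0.0, -0.7, 0.0]
opening: 0.843
grip_force: 0.0
```

Request:
move_arm:
  moves: [0.03,0,0.005,0,0.03,0,0,0,0.03,0,0,0]

```text
t: 4.03
eef_pos: [500.1, 9.5, 22.2]
tcp_rot: [3.141, 0.002, -0.16]
ft_force: [-5.6, 0.7, 2.4]
opening: 0.843
grip_force: 2.5
```

```bash
python3 - <<'E'
from h import *
print(toJ(monitor.state()["eef_pos"][:2]),monitor.state()["ft_force"])
im=viewer.read_camera("wrist");cv2.imwrite("pics/w2.png",im[:,:,::-1])
E
```

```text
[-62.3022324  -10.77676489] [-5.61702992  0.67592799  2.40161973]
```

View pics/w2.png

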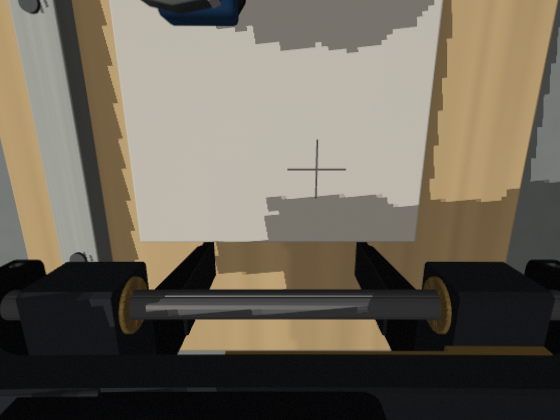

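The tile is now square on the fingers, with its near edge along row 241 from (140,241) to (417,241). Sliding force is about 5.6 N. I'll measure what is left.

```bash
python3 - <<'E'
from h import *
i=viewer.camera_info("wrist")
for n,u,z in(("tile",[[140,241],[417,241]],28),("fence inner top",[[65,100],[86,180]],32)):
    print(n,[np.round(toJ(p),1).tolist() for p in cast(i,u,z)])
E
```

```text
tile [[-47.6, 66.2], [-47.9, -82.5]]
fence inner top [[23.6, 90.5], [-13.9, 87.1]]
```

Request:
move_arm:
  moves: [0.015,0,0,0,0.015,0,0,0]

```text
t: 4.32
eef_pos: [504.6, 8.7, 22.2]
tcp_rot: [3.141, 0.001, -0.161]
ft_force: [-6.1, 1.2, 3.5]
opening: 0.849
grip_force: 2.6
```

Request:
move_arm:
  moves: [0.01,0,0,0,0.01,0,0,0]

```text
t: 4.58
eef_pos: [507.4, 8.3, 22.1]
tcp_rot: [3.141, 0.001, -0.161]
ft_force: [-9.4, 1.6, 7.0]
opening: 0.839
grip_force: 4.8
```

Request:
move_arm:
  moves: [0.007,0,0,0,0.007,0,0,0]

```text
t: 4.82
eef_pos: [507.5, 8.2, 22.0]
tcp_rot: [3.141, 0.006, -0.161]
ft_force: [-16.3, 2.6, 12.9]
opening: 0.84
grip_force: 8.1
```

```bash
python3 - <<'E'
from h import *
plan([(*J(-75,-9),22,JY,2),(*J(-75,-9),70,JY,2),(*J(5,-108),70,JY+np.pi/2,10),(*J(5,-108),22,JY+np.pi/2,3)])
i=viewer.camera_info("top");print([np.round(toJ(p)) for p in cast(i,[[362,165],[393,242]],10)])
E
```

```text
[-0.067, -0.006, 0.0, -0.0, -0.068, -0.006, 0.0, -0.0, 0.0, -0.0, -0.16, -0.0, 0.0, -0.0, -0.16, -0.0, 0.053, 0.066, 0.0, -0.1, 0.042, 0.073, 0.0, -0.1, 0.03, 0.079, 0.0, -0.1, 0.018, 0.083, 0.0, -0.1, 0.004, 0.085, 0.0, -0.1, -0.009, 0.085, 0.0, -0.1, -0.022, 0.082, 0.0, -0.1, -0.034, 0.078, 0.0, -0.1, -0.046, 0.071, 0.0, -0.1, -0.057, 0.063, 0.0, -0.1, 0.0, 0.0, 0.107, -0.0, 0.0, 0.0, 0.107, -0.0, 0.0, 0.0, 0.106, -0.0] end [551.  -97.2  22. ] 1.41
[array([ 110., -214.]), array([-109., -339.])]
```

Request:
move_arm:
  moves: [-0.067,0,0,0,-0.068,0,0,0,0,0,-0.16,0,0,0,-0.16,0,0.053,0.066,0,-0.1,0.042,0.073,0,-0.1,0.03,0.079,0,-0.1,0.018,0.083,0,-0.1,0.004,0.085,0,-0.1,-0.009,0.085,0,-0.1]
  claw: 72

```text
t: 6.08
eef_pos: [528.2, -55.7, 70.2]
tcp_rot: [3.141, -0.0, 0.787]
ft_force: [0.6, 0.3, -0.1]
opening: 0.759
grip_force: 0.0
```

Request:
move_arm:
  moves: [-0.022,0.082,0,-0.1,-0.034,0.078,0,-0.1,-0.046,0.071,0,-0.1,-0.057,0.063,0,-0.1,0,0,0,0,0,0,0.107,0,0,0,0.107,0,0,0,0.106,0,0,0,0,0]

```text
t: 7.2
eef_pos: [552.5, -99.0, 20.5]
tcp_rot: [-3.139, -0.0, 1.41]
ft_force: [-0.1, -0.6, -0.2]
opening: 0.758
grip_force: 0.0
```

```bash
python3 - <<'E'
from h import *
s=monitor.state();print(toJ(s["eef_pos"][:2]),s["eef_pos"],s["tcp_rot"],s["joints"],s["ft_force"])
im=viewer.read_camera("wrist");cv2.imwrite("pics/w3.png",im[:,:,::-1])
E
```

```text
[   6.71272248 -109.57379713] [552.46988193 -99.04370098  20.45995406] [-3.13875483e+00 -2.98863010e-04  1.40974141e+00] [-2.95031722e-01  6.68878574e-01  1.87875836e+00 -1.47475932e-04
  5.96808036e-01 -1.33855124e-01] [-0.05109174 -0.61993588 -0.23244109]
```

View pics/w3.png

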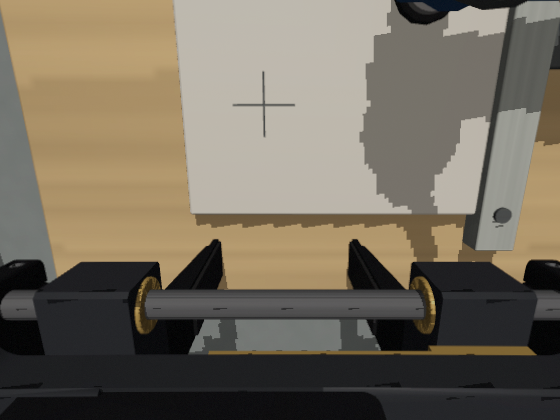

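The tile's edge is at row 213, and it sits against the far fence on the right of the picture, at (478,205). Both fingers are in front of the edge. Next I'll push along jig +y.

Request:
move_arm:
  moves: [0.04,0,-0.01,0,0.04,0,0,0,0.04,0,0,0,0.04,0,0,0,0.03,0,0,0,0.02,0,0,0]

```text
t: 8.0
eef_pos: [558.5, -68.3, 24.1]
tcp_rot: [3.141, 0.001, 1.41]
ft_force: [-2.3, -5.7, 3.8]
opening: 0.758
grip_force: 2.9
```

Request:
move_arm:
  moves: [0.015,0,0,0,0.01,0,0,0]

```text
t: 8.25
eef_pos: [559.0, -64.7, 24.0]
tcp_rot: [3.141, 0.001, 1.41]
ft_force: [-1.7, -5.4, 4.2]
opening: 0.753
grip_force: 2.9
```

Request:
move_arm:
  moves: [0.01,0,0.01,0,0.01,0,0,0]

```text
t: 8.5
eef_pos: [559.8, -62.1, 22.7]
tcp_rot: [3.14, 0.001, 1.41]
ft_force: [-3.1, -15.7, 4.3]
opening: 0.756
grip_force: 7.4
```

Request:
move_arm:
  moves: [0.01,0,0,0,0.008,0,0,0]

```text
t: 8.75
eef_pos: [560.1, -61.6, 22.7]
tcp_rot: [3.14, 0.003, 1.411]
ft_force: [-6.4, -31.8, 3.8]
opening: 0.757
grip_force: 16.6
```

Flush with the left fence at over 15 N. I'll back off and re-seat the tile against the far fence.

```bash
sed -i 's/^JO=.*/JO=np.array([563.0,8.7]);JY=-0.160/' h.py; python3 - <<'E'
from h import *
plan([(*J(5,-95),22,JY+np.pi/2,2),(*J(5,-95),70,JY+np.pi/2,2),(*J(-78,12),70,JY,10),(*J(-78,12),22,JY,3)])
E
```

```text
[-0.084, -0.011, 0.002, 0.0, -0.083, -0.012, 0.003, 0.0, -0.0, 0.0, -0.16, 0.0, -0.0, 0.0, -0.16, 0.0, 0.071, -0.055, -0.0, 0.1, 0.062, -0.066, -0.0, 0.1, 0.051, -0.075, -0.0, 0.1, 0.038, -0.082, -0.0, 0.1, 0.025, -0.087, -0.0, 0.1, 0.012, -0.089, -0.0, 0.1, -0.003, -0.09, -0.0, 0.1, -0.017, -0.089, -0.0, 0.1, -0.03, -0.085, -0.0, 0.1, -0.043, -0.079, -0.0, 0.1, -0.0, 0.0, 0.107, 0.0, -0.0, 0.0, 0.106, 0.0, -0.0, 0.0, 0.107, 0.0] end [487.9  33.   22. ] -0.159
```

Request:
move_arm:
  moves: [-0.084,0,0,0,-0.083,0,0,0,0,0,-0.16,0,0,0,-0.16,0,0.071,-0.055,0,0.1,0.062,-0.066,0,0.1,0.051,-0.075,0,0.1,0.038,-0.082,0,0.1,0.025,-0.087,0,0.1,0.012,-0.089,0,0.1]

```text
t: 10.0
eef_pos: [516.7, -12.0, 70.1]
tcp_rot: [-3.141, 0.0, 0.462]
ft_force: [0.1, -1.0, 0.5]
opening: 0.758
grip_force: 0.0
```

Request:
move_arm:
  moves: [-0.003,-0.09,0,0.1,-0.017,-0.089,0,0.1,-0.03,-0.085,0,0.1,-0.043,-0.079,0,0.1,0,0,0,0,0,0,0.107,0,0,0,0.106,0,0,0,0.1,0,0,0,0,0]

```text
t: 11.12
eef_pos: [490.8, 35.0, 22.3]
tcp_rot: [3.141, 0.002, -0.159]
ft_force: [0.0, 0.2, -0.0]
opening: 0.756
grip_force: 0.0
```

```bash
python3 - <<'E'
from h import *
s=monitor.state();print(toJ(s["eef_pos"][:2]))
E
```

```text
[-75.42207437  14.41813742]
```

Contact is expected at jig x ≈ -55, about 20 mm ahead.

Request:
move_arm:
  moves: [0.04,0,0,0,0.04,0,0,0,0.03,0,0,0,0.015,0,0,0,0.008,0,0,0,0.004,0,0,0]

```text
t: 11.88
eef_pos: [511.1, 32.0, 23.2]
tcp_rot: [3.141, 0.001, -0.161]
ft_force: [-2.5, 0.5, 2.5]
opening: 0.76
grip_force: 1.2
```

Request:
move_arm:
  moves: [0.006,0,0,0,0.004,0,0,0]

```text
t: 12.12
eef_pos: [511.2, 31.9, 23.1]
tcp_rot: [3.141, 0.004, -0.161]
ft_force: [-8.4, 2.8, 7.3]
opening: 0.755
grip_force: 4.4
```

Request:
move_arm:
  moves: [0.006,0,0,0,0.003,0,0,0]

```text
t: 12.38
eef_pos: [511.3, 31.9, 23.0]
tcp_rot: [3.141, 0.006, -0.16]
ft_force: [-13.4, 2.5, 10.4]
opening: 0.756
grip_force: 6.7
```

Request:
move_arm:
  moves: [-0.1,0,0,0,-0.1,0,-0.2,0,-0.1,0,-0.4,0,0,0,-0.4,0,0,0,-0.3,0,0,0,0,0]
  claw: 0

```text
t: 13.12
eef_pos: [470.7, 38.7, 221.1]
tcp_rot: [-3.141, -0.007, -0.161]
ft_force: [0.1, 0.1, -0.2]
opening: 0.185
grip_force: 0.0
```

```bash
python3 - <<'E'
from h import *
s=monitor.state();print(s["eef_pos"],toJ(s["eef_pos"][:2]))
im=viewer.read_camera("wrist");cv2.imwrite("pics/w4.png",im[:,:,::-1])
i=viewer.camera_info("wrist");print(proj(i,[[*J(65,20),z] for z in(107,28)]),proj(i,[[*J(x,y),28] for x,y in((-45,90),(-45,-60),(105,-60))]))
E
```

```text
[470.73802412  38.70333607 221.05748248] [-95.86361751  14.92109943]
[[276.80385888   6.55073824]
 [278.63893835  34.52153539]] [[215.53170862 146.06112574]
 [352.15900427 145.85459831]
 [360.65846123 -11.66602402]]
```

View pics/w4.png

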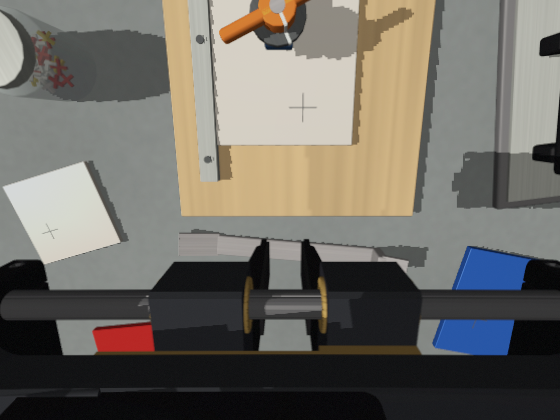

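The tile's left edge lies along the left fence at (215,110) and its near edge is square on row 146, so it is seated. The T-handle hub is at (277,5), with the white line on hub and collar in line from (285,15) to (290,38). I'll move in for a closer look at the handle.

```bash
python3 - <<'E'
from h import *
plan([(*J(-35,20),200,JY,3)])
E
```

```text
[0.137, -0.012, 0.042, -0.0, 0.137, -0.011, 0.042, -0.0, 0.137, -0.012, 0.043, -0.0] end [531.6  34.  200. ] -0.161
```

Request:
move_arm:
  moves: [0.135,-0.01,0.05,0,0.135,-0.01,0.05,0,0.135,-0.01,0.04,0,0,0,0,0]

```text
t: 13.68
eef_pos: [531.0, 33.3, 195.2]
tcp_rot: [3.141, 0.003, -0.161]
ft_force: [0.3, 0.1, 0.2]
opening: 0.008
grip_force: 0.0
```

```bash
python3 - <<'E'
from h import *
s=monitor.state();print(s["eef_pos"],toJ(s["eef_pos"][:2]))
im=viewer.read_camera("wrist")[:,:,::-1];i=viewer.camera_info("wrist")
cv2.imwrite("pics/w5f.png",im)
u=proj(i,[[*J(65,20),107]])[0];print(u)
x,y=[int(v) for v in u];x0=max(x-80,0);y0=max(y-60,0)
print(x0,y0);cv2.imwrite("pics/w5.png",cv2.resize(im[y0:y0+120,x0:x0+160],None,fx=5,fy=5,interpolation=cv2.INTER_CUBIC))
E
```

```text
[530.98980611  33.26229336 195.17835832] [-35.51455728  19.14875947]
[282.4014653   86.36385923]
202 26
```

View pics/w5.png

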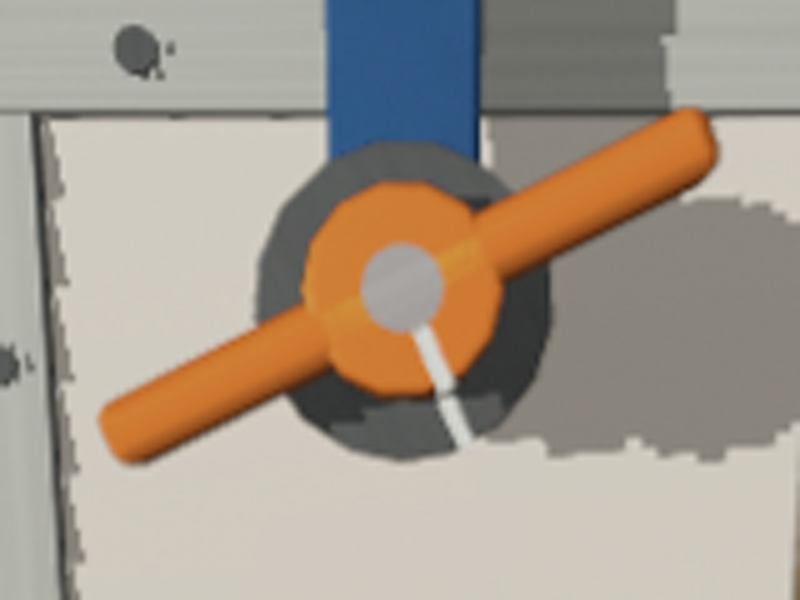

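The crop shows the tile flush with both fences. The hub is at (402,288), the bar runs from (115,440) to (705,130), i.e. jig angle 118°/-62°, and the hub and collar lines are in line at (430,350) and (455,420).

I'll push the left end clockwise with the shut fingers at r = 37 and z = 98. The first sweep is about 108°. The smallest foot gap needs 135°, so this is safe.

```bash
cat >> h.py <<'E'
def orb(a,r=37):
    a=np.radians(a);return J(65+r*np.cos(a),20+r*np.sin(a))
def orbit(angs,start=None,z=98):
    plan([(*orb(a),z,JY,1) for a in angs],start)
E
python3 - <<'E'
from h import *
plan([(*orb(168),140,JY,2),(*orb(168),98,JY,2)])
p=orb(168)
orbit(range(156,35,-12),(*p,98,JY))
E
```

```text
[0.217, -0.029, 0.186, -0.0, 0.217, -0.028, 0.185, -0.001, -0.0, -0.0, 0.14, 0.0, -0.0, -0.0, 0.14, 0.0] end [595.9  31.4  98. ] -0.159
[0.016, -0.049, -0.0, -0.0, 0.026, -0.045, -0.0, -0.0, 0.034, -0.038, -0.0, -0.0, 0.042, -0.03, -0.0, -0.0, 0.047, -0.021, -0.0, -0.0, 0.05, -0.011, -0.0, -0.0, 0.052, -0.0, -0.0, -0.0, 0.051, 0.011, -0.0, -0.0, 0.047, 0.021, -0.0, -0.0, 0.041, 0.03, -0.0, -0.0, 0.035, 0.038, -0.0, -0.0] end [663.4  34.8  98. ] -0.16
```

Request:
move_arm:
  moves: [0.217,-0.029,0.186,0,0.217,-0.028,0.185,0,0,0,0.14,0,0,0,0.14,0,0,0,0,0]

```text
t: 14.35
eef_pos: [594.9, 31.5, 98.2]
tcp_rot: [3.141, 0.003, -0.161]
ft_force: [-0.2, -0.0, -0.1]
opening: 0.005
grip_force: 0.0
```

Request:
move_arm:
  moves: [0.016,-0.049,0,0,0.026,-0.045,0,0,0.034,-0.038,0,0]

```text
t: 14.72
eef_pos: [610.9, 49.6, 100.2]
tcp_rot: [3.141, -0.001, -0.16]
ft_force: [-0.6, -1.1, 0.3]
opening: 0.007
grip_force: 0.7
```

Request:
move_arm:
  moves: [0.042,-0.03,0,0,0.047,-0.021,0,0,0.05,-0.011,0,0,0.052,0,0,0]

```text
t: 15.22
eef_pos: [640.8, 53.8, 99.4]
tcp_rot: [3.142, 0.0, -0.161]
ft_force: [-2.0, 0.0, -0.5]
opening: 0.004
grip_force: 0.8
```

```bash
python3 - <<'E'
from h import *
s=monitor.state();d=toJ(s["eef_pos"][:2])-[65,20];print(s["eef_pos"],np.hypot(*d),np.degrees(np.arctan2(d[1],d[0])))
E
```

```text
[640.75588064  53.76731772  99.4292922 ] 37.16324584564726 82.91670060468685
```

Winding works at about 2 N, and the radius is holding at 37 mm. I'll continue.

Request:
move_arm:
  moves: [0.051,0.011,0.007,0,0.047,0.021,0,0,0.041,0.03,0,0,0.035,0.038,0,0]

```text
t: 15.72
eef_pos: [664.1, 34.3, 98.5]
tcp_rot: [-3.142, -0.0, -0.161]
ft_force: [-1.4, 1.6, -0.1]
opening: 0.004
grip_force: 0.6
```

```bash
cat >> h.py <<'E'
def ang():
    s=monitor.state();d=toJ(s["eef_pos"][:2])-[65,20];a=np.degrees(np.arctan2(d[1],d[0]))
    R=np.array([[np.cos(JY),np.sin(JY)],[-np.sin(JY),np.cos(JY)]]);f=R@s["ft_force"][:2]
    u=np.array([np.cos(np.radians(a)),np.sin(np.radians(a))]);t=np.array([-u[1],u[0]])
    print("z",s["eef_pos"][2],"r",np.hypot(*d),"a",a,"Ft",f@t,"Fr",f@u)
E
python3 - <<'E'
from h import *
ang()
orbit([26,16,6,-4],(*orb(36),98,JY))
orbit([-14,-24,-34],(*orb(-4),98,JY))
orbit([-44,-54,-64],(*orb(-34),98,JY))
E
```

```text
z 98.5423793260645 r 37.44165717071079 a 34.88886268464109 Ft 2.0650664038515574 Fr -0.5112589345308796
[0.022, 0.037, -0.0, -0.0, 0.016, 0.04, -0.0, -0.0, 0.008, 0.042, -0.0, -0.0, 0.001, 0.043, -0.0, -0.0] end [666.5   9.7  98. ] -0.16
[-0.007, 0.042, -0.0, -0.0, -0.014, 0.041, -0.0, -0.0, -0.021, 0.038, -0.0, -0.0] end [657.3  -7.3  98. ] -0.16
[-0.027, 0.033, -0.0, -0.0, -0.033, 0.029, -0.0, -0.0, -0.036, 0.022, -0.0, -0.0] end [641.1 -17.4  98. ] -0.16
```

Request:
move_arm:
  moves: [0.022,0.037,0,0,0.016,0.04,0,0,0.008,0.042,0,0,0.001,0.043,0,0]

```text
t: 16.23
eef_pos: [666.8, 9.3, 98.6]
tcp_rot: [-3.142, -0.0, -0.161]
ft_force: [-0.0, 2.4, 0.3]
opening: 0.004
grip_force: 1.0
```

```bash
python3 -c "
from h import *
ang()"
```

```text
z 98.58648437221795 r 37.512668335691835 a -4.380761657353815 Ft 2.310033963782024 Fr -0.5656489670842372
```

Request:
move_arm:
  moves: [-0.007,0.042,0,0,-0.014,0.041,0,0]

```text
t: 16.48
eef_pos: [661.7, -2.6, 98.7]
tcp_rot: [3.141, -0.001, -0.161]
ft_force: [1.4, 2.5, 1.6]
opening: 0.001
grip_force: 0.9
```

```bash
python3 -c "
from h import *
ang()"
```

```text
z 98.72631598979572 r 37.572469941754655 a -24.306405903635035 Ft 2.8466091273148284 Fr -0.15372154237902538
```

```bash
cat >> h.py <<'E'
def slip(im):
    i=viewer.camera_info("wrist")
    H,S,V=cv2.split(cv2.cvtColor(im,cv2.COLOR_BGR2HSV))
    o=(H>4)&(H<20)&(S>170)&(V>90)
    m=np.zeros_like(o);m[20:150,190:375]=1
    c=big(o&m);(x,y),wh,_=cv2.minAreaRect(c.astype(np.float32))
    P=c-[x,y];w,v=np.linalg.eigh(P.T@P);v=v[:,1];ba=np.degrees(np.arctan2(-v[1],v[0]))%180
    yy,xx=np.mgrid[:im.shape[0],:im.shape[1]]
    wm=(S<45)&(V>150)
    r={}
    for n,cx,cy,lo,hi in(("hub",x,y,10,17),("collar",x+.6,y+2.4,21.5,27.5)):
        d=np.hypot(xx-cx,yy-cy);k=wm&(d>lo)&(d<hi)
        a=np.arctan2(-(yy[k]-cy),xx[k]-cx)
        r[n]=(int(k.sum()),round(float(np.degrees(np.angle(np.exp(1j*a).mean()))),1),round(float(abs(np.exp(1j*a).mean())),3))
    print("centre",x,y,wh,"bar",ba,r,"slip(deg) ~",(r["collar"][1]-r["hub"][1]+180)%360-180)
E
python3 - <<'E'
from h import *
slip(cv2.imread("pics/w5f.png"))
s=monitor.state();p=s["eef_pos"]
b=orb(-8);q=J(-35.5,19.1)
plan([(*b,98.7,JY,1),(*b,195,JY,3),(*q,195.2,JY,4)])
E
```

```text
centre 283.43426513671875 82.31517791748047 (40.72689437866211, 133.00765991210938) bar 27.415291954774176 {'hub': (22, -73.5, 0.998), 'collar': (22, -71.3, 0.999)} slip(deg) ~ 2.1999999999999886
[0.016, -0.069, 0.0, -0.0, -0.0, 0.0, -0.214, -0.0, -0.0, 0.0, -0.214, -0.0, -0.0, 0.0, -0.214, -0.0, -0.229, -0.007, -0.0, -0.0, -0.228, -0.007, -0.0, -0.0, -0.229, -0.007, -0.001, -0.0, -0.228, -0.006, -0.0, -0.0] end [531.   33.1 195.2] -0.161
```

```bash
sed -i 's/^    yy,xx=np.mgrid/    x,y=proj(i,[[*J(65,20),107]])[0]+[0,-2.8]\n    yy,xx=np.mgrid/' h.py
```

Request:
move_arm:
  moves: [0.016,-0.069,0,0,0,0,-0.214,0,0,0,-0.214,0,0,0,-0.214,0,-0.229,-0.007,0,0,-0.228,-0.007,0,0,-0.229,-0.007,0,0,-0.228,-0.006,0,0,0,0,0,0]

```text
t: 17.6
eef_pos: [529.7, 34.4, 195.3]
tcp_rot: [3.141, 0.0, -0.16]
ft_force: [0.1, 0.2, 0.5]
opening: 0.005
grip_force: 0.0
```

```bash
python3 - <<'E'
from h import *
s=monitor.state();print(s["eef_pos"])
im=np.ascontiguousarray(viewer.read_camera("wrist")[:,:,::-1]);cv2.imwrite("pics/w6f.png",im);slip(im)
cv2.imwrite("pics/w6.png",cv2.resize(im[26:146,202:362],None,fx=5,fy=5,interpolation=cv2.INTER_CUBIC))
E
```

```text
[529.65744564  34.41116802 195.33000968]
centre 283.6891356577245 85.04431646589876 (40.262855529785156, 132.45350646972656) bar 36.900145803132716 {'hub': (37, 103.7, 0.953), 'collar': (26, 117.5, 0.998)} slip(deg) ~ 13.800000000000011
```

There is no slip yet: the bar has turned 170° and the collar with it. I'll go on with the other end, now at the near left, the same way.

```bash
python3 - <<'E'
from h import *
plan([(*orb(173),140,JY,2),(*orb(173),97,JY,2)])
for a in((163,153,143),(133,123,113),(103,93,83),(73,63,53)):orbit(a,(*orb(a[0]+10),97,JY),97)
E
```

```text
[0.213, -0.015, 0.185, -0.0, 0.213, -0.015, 0.184, -0.0, -0.0, -0.0, 0.143, -0.0, -0.0, -0.0, 0.144, -0.0] end [594.9  28.3  97. ] -0.16
[0.009, -0.042, -0.0, -0.0, 0.016, -0.04, -0.0, -0.0, 0.023, -0.036, -0.0, -0.0] end [604.7  44.7  97. ] -0.16
[0.029, -0.032, -0.0, -0.0, 0.034, -0.026, -0.0, -0.0, 0.038, -0.021, -0.0, -0.0] end [621.6  54.1  97. ] -0.16
[0.041, -0.013, -0.0, -0.0, 0.042, -0.006, -0.0, -0.0, 0.043, 0.001, -0.0, -0.0] end [640.6  53.7  97. ] -0.16
[0.042, 0.009, -0.0, -0.0, 0.04, 0.016, -0.0, -0.0, 0.036, 0.023, -0.0, -0.0] end [657.   43.7  97. ] -0.16
```

Request:
move_arm:
  moves: [0.213,-0.015,0.185,0,0.213,-0.015,0.184,0,0,0,0.143,0,0,0,0.144,0,0,0,0,0]

```text
t: 18.27
eef_pos: [595.0, 27.8, 94.8]
tcp_rot: [3.141, 0.003, -0.161]
ft_force: [-1.0, -0.1, 0.7]
opening: 0.004
grip_force: 0.0
```

Request:
move_arm:
  moves: [0.009,-0.042,0,0,0.016,-0.04,0,0,0.023,-0.036,0,0]

```text
t: 18.65
eef_pos: [605.2, 44.5, 97.1]
tcp_rot: [3.141, -0.001, -0.16]
ft_force: [-1.0, -1.7, 0.7]
opening: 0.007
grip_force: 0.8
```

```bash
python3 -c "
from h import *
ang()"
```

```text
z 97.11188980150274 r 36.530430190260034 a 142.7548884682187 Ft 1.9035113598843407 Fr -0.5584476688460625
```

Request:
move_arm:
  moves: [0.029,-0.032,0,0,0.034,-0.026,0,0]

```text
t: 18.9
eef_pos: [615.7, 51.5, 96.5]
tcp_rot: [3.141, 0.0, -0.161]
ft_force: [-1.5, -1.0, 0.6]
opening: 0.006
grip_force: 0.7
```

```bash
python3 -c "
from h import *
ang()"
```

```text
z 96.51269319813136 r 36.49060993147826 a 122.78898939539341 Ft 1.8127018376956676 Fr -0.28492207755623555
```

Request:
move_arm:
  moves: [0.038,-0.021,0,0,0.041,-0.013,0,0]

```text
t: 19.15
eef_pos: [627.9, 54.4, 96.2]
tcp_rot: [3.141, 0.001, -0.161]
ft_force: [-4.0, -2.2, 0.5]
opening: 0.003
grip_force: 1.6
```

```bash
python3 -c "
from h import *
ang()"
```

```text
z 96.19687646862177 r 36.41372027319046 a 102.99193162177423 Ft 4.141648491760875 Fr -1.938165872762416
```

Request:
move_arm:
  moves: [0.042,-0.006,0,0,0.043,0.001,0,0]

```text
t: 19.4
eef_pos: [640.9, 53.1, 96.3]
tcp_rot: [3.142, 0.001, -0.161]
ft_force: [-3.6, -0.0, -0.9]
opening: 0.007
grip_force: 1.4
```

```bash
python3 -c "
from h import *
ang()"
```

```text
z 96.27985734418935 r 36.53938685330645 a 82.4214545982799 Ft 3.4318145307903807 Fr -1.055782865869054
```

The force jumped from 1.8 to about 3.5–4 N, so the clutch is giving. I'll stop here, back off and look.

```bash
python3 - <<'E'
from h import *
s=monitor.state();p=s["eef_pos"]
b=orb(105);q=J(-35.5,19.1)
plan([(*b,97,JY,1),(*b,195,JY,3),(*q,195.2,JY,4)])
E
```

```text
[-0.096, 0.003, -0.005, -0.0, 0.0, 0.0, -0.218, -0.0, 0.0, 0.0, -0.218, -0.0, 0.0, 0.0, -0.217, -0.0, -0.151, 0.061, -0.0, -0.0, -0.152, 0.061, -0.0, -0.0, -0.151, 0.062, -0.001, -0.0, -0.152, 0.061, -0.0, -0.0] end [531.   33.2 195.1] -0.161
```

Request:
move_arm:
  moves: [-0.096,0.003,0,0,0,0,-0.218,0,0,0,-0.218,0,0,0,-0.217,0,-0.151,0.061,0,0,-0.152,0.061,0,0,-0.151,0.062,0,0,-0.152,0.061,0,0,0,0,0,0]

```text
t: 20.52
eef_pos: [530.9, 32.9, 195.1]
tcp_rot: [-3.141, -0.002, -0.161]
ft_force: [-0.1, 0.2, 1.1]
opening: 0.004
grip_force: 0.0
```

```bash
python3 - <<'E'
from h import *
s=monitor.state();print(s["eef_pos"])
im=np.ascontiguousarray(viewer.read_camera("wrist")[:,:,::-1]);cv2.imwrite("pics/w7f.png",im);slip(im)
cv2.imwrite("pics/w7.png",cv2.resize(im[26:146,202:362],None,fx=5,fy=5,interpolation=cv2.INTER_CUBIC))
E
```

```text
[530.87684172  32.94284033 195.06720725]
centre 282.3818381544777 86.42190358668893 (132.36398315429688, 40.13832473754883) bar 142.5213398435308 {'hub': (25, 65.8, 0.986), 'collar': (22, 73.3, 0.987)} slip(deg) ~ 7.5
```

View pics/w7.png

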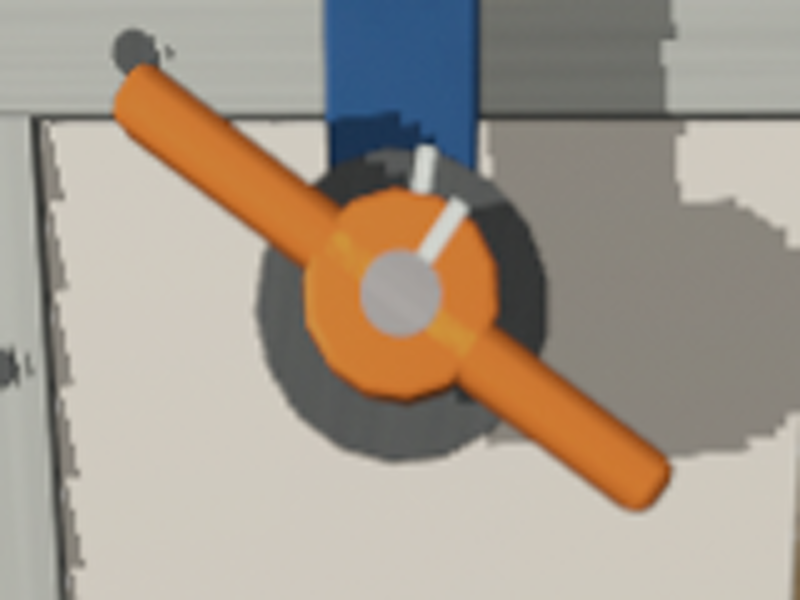

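The crop shows the hub line at (443,230) and the collar line at (425,168). They have parted by about 25° (0.44 rad), well within 0.12 to 0.79. The tile is still flush with both fences and the arm is clear, so I'm handing in.

```bash
python3 -c "
from h import *
print(order.job_done())"
```

```text
the job is handed in; nothing more can be done
None
```

The tile is flush against both fences and clamped; the clutch slipped about 25° (0.44 rad, limit 0.79), the jar, float and pry bar were never approached, and the job is handed in (no verdict was returned).

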